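# Unstack culture vessels into their microscope adapter plates

### The arm

A 6-joint arm with a two-finger parallel gripper is mounted at the origin on the work surface. World frame = base frame: x ahead of the robot, y to its left, z up, the work surface at z = 0. Lengths are in mm, angles in rad, forces in N, time in s.
With the tool pointing down it reaches from about 375 to 975 mm from the base axis. Payload 3.8 kg.
Tool frame: the origin (TCP) lies at the very end of the fingers, on their centre line; the grasp point (between the pads) lies 19 mm behind it (manip.grasp_offset is the distance from the TCP to the grasp point, in mm); z points along the fingers, y is the line along which they close (so a half turn about z gives the same grasp; the last joint's range is limited). The gripper opens to 85 mm and grips with 20 to 120 N. Pads are 22 mm wide; open, the fingers measure 114 mm over their backs; the gripper's body (76 mm by 85 mm) begins 54 mm behind the grasp point. The pads swing forward as they close: fully open they stand 13 mm farther back than shut.
Start: joints at [1.083, 0.264, 1.604, -0, 1.274, -0.037], TCP at [294.085, 607.562, 231.28] pointing down, gripper open.
Joint ranges: [-2.63, 2.63], [-0.94, 2.18], [0.31, 2.57], [-1.31, 4.45], [0, 2.66], [-2.55, 2.55]. Speed limits (rad/s): [2.57, 2.57, 3.14, 3.14, 3.14, 3.14].

### API

Orientations are given as a unit quaternion [w, x, y, z].
In Python, from cell import manip, imaging gives the robot as it stands. The module is installed in compiled form; this text tells all that it offers.
- The arm moves only by the tool carry_out, never from a script. Its argument "series" is one flat list of numbers, 6 for each row, row after row: the shift along the tool's x, y, z normalised to -1 to 1, where 1 is 0.025 m, then the turn, a rotation vector about the tool's x, y, z normalised to -1 to 1, where 1 is 0.12 rad. A call has 1 to 20 rows; each row shifts and turns the commanded pose from where the row before left it, along the tool's axes as they then stand; what a row does not reach is not made up. A row lasts 1/12 s, in which the tool goes at most 41.7 mm and 7.16 degrees, less where a joint would pass 70% of its speed; a pose out of reach is approached as far as the arm can. A call with a number of a shift or a turn outside -1 to 1 is refused whole. A call with a gripper value outside its range is refused whole. "jaw" is the opening, from 0 (shut) to 1 (fully open), set as the call begins (left out, the last holds). The fingers move at their own pace and stop on an object; the grip force is fixed at half the most. Time passes only in rows, so rows that do not move let the fingers close. It gives the time, the measured TCP pose, the force, the opening and the grip force at its end, in the units of the state.
- manip.sense(): the state, without advancing time (a new reading comes with each control period).
- imaging.capture(name): name is "scene" or "top" or "wrist"; returns the picture (400x640x3 uint8, red, green, blue); there is no depth.
- imaging.camera_model(name): a dict with "fx", "fy", "cx", "cy" (pixels), "distortion" ([k1, k2, p1, p2, k3] as OpenCV has them; the pictures are not rectified), "pose" (4x4, takes a point from camera to world coordinates). Camera axes: x right, y down, z forward; pixel columns grow to the right and rows downward; lengths in mm; the calibration is good to about 2 mm. A picture is of the moment at which its call begins: read the wrist's pose just before it. camera_model takes no time and is no camera call; for the wrist camera it gives the pose at the moment of the call.
- manip.sign_off(): hands the job in; it is judged then, once.
The state is a dict: "clock": time; "joints": joint angles; "qvel": joint speeds; "effort": joint torques, N m; "ee_pos": TCP position; "ee_rot": TCP orientation; "wrist_force": force on the tool from outside, world axes, zero at the start; "moment": the same for the moment, N m; "grip_width": opening from 0.0 (shut) to 1.0 (fully open); "grasp_force": force on a finger pad.
Only numpy, scipy, OpenCV 4.12 (cv2) and the standard library are available. Lean on these libraries where they do the work, as an engineer would, in place of code of your own. Each camera call takes 0.05 s, during which the arm holds its last target. There are 200 camera calls.

### The job

Get the culture vessels ready for the microscope: take the two piles apart and set each of the five vessels (small, medium and large round dish, square dish, chamber slide) into the black adapter plate whose recess is cut to its shape and size, lying flat on the recess floor. Keep the vessels level, and set them down rather than dropping them.

Things in the scene. Friction and masses are not known exactly. Their poses are not given: they have to be found in the camera images.
- small_dish_mid (a point): Centre, half-way up (7 mm above its underside), of the small round culture dish: a flat disc 38 mm in diameter and 14 mm high. Pale frosted clear plastic, lid firmly on, about 15 g, loose; z axis up. At the start it lies on top of the medium round dish, off-centre by up to 4 mm.
- medium_dish_mid (a point): Centre, half-way up (7 mm above its underside), of the medium round culture dish: a flat disc 50 mm in diameter and 14 mm high. Pale frosted clear plastic, lid firmly on, about 22 g, loose; z axis up. At the start it lies on the large round dish or on the square dish, with the small dish on top of it.
- chamber_slide_mid (a point): Centre, half-way up (7 mm above its underside), of the chamber slide: a glass slide 76 mm long (its x axis), 26 mm wide (y) and 2 mm thick, carrying an upright block of eight little wells 58 mm long and 25.6 mm wide with a lid; 14 mm high in all. Pale frosted clear plastic, lid firmly on, about 24 g, loose; z axis up. At the start it lies on whichever of the large round dish and the square dish does not carry the medium dish.
- large_dish_mid (a point): Centre, half-way up (8 mm above its underside), of the large round culture dish: a flat disc 60 mm in diameter and 16 mm high. Pale frosted clear plastic, lid firmly on, about 32 g, loose; z axis up. It stands on the bench, at the bottom of one of the two piles.
- square_dish_mid (a point): Centre, half-way up (8 mm above its underside), of the square culture dish: 60 x 60 mm (sides along its x and y axes), 16 mm high, four round wells showing through its lid. Pale frosted clear plastic, lid firmly on, about 40 g, loose; z axis up. It stands on the bench, at the bottom of the other pile.
- small_adapter_seat (a point): Centre of the floor of the recess (4 mm above the bench) in a black adapter plate fixed to the bench, 128 mm long (x axis) x 86 mm wide (y axis) x 8 mm high; z axis up. All five plates have the same outline and differ in the recess, which is 4 mm deep, centred in the plate, flat-floored, with a pale window flush in the middle of the floor. This recess is round, 50 mm in diameter (window 28 mm): the place of the small round dish.
- medium_adapter_seat (a point): Centre of the floor of the recess (4 mm above the bench) in a black adapter plate fixed to the bench, 128 mm long (x axis) x 86 mm wide (y axis) x 8 mm high; z axis up. All five plates have the same outline and differ in the recess, which is 4 mm deep, centred in the plate, flat-floored, with a pale window flush in the middle of the floor. This recess is round, 62 mm in diameter (window 40 mm): the place of the medium round dish.
- large_adapter_seat (a point): Centre of the floor of the recess (4 mm above the bench) in a black adapter plate fixed to the bench, 128 mm long (x axis) x 86 mm wide (y axis) x 8 mm high; z axis up. All five plates have the same outline and differ in the recess, which is 4 mm deep, centred in the plate, flat-floored, with a pale window flush in the middle of the floor. This recess is round, 72 mm in diameter (window 50 mm): the place of the large round dish.
- square_adapter_seat (a point): Centre of the floor of the recess (4 mm above the bench) in a black adapter plate fixed to the bench, 128 mm long (x axis) x 86 mm wide (y axis) x 8 mm high; z axis up. All five plates have the same outline and differ in the recess, which is 4 mm deep, centred in the plate, flat-floored, with a pale window flush in the middle of the floor. This recess is square, 72 x 72 mm, sides along the plate's sides (window 50 x 50 mm): the place of the square dish.
- slide_adapter_seat (a point): Centre of the floor of the recess (4 mm above the bench) in a black adapter plate fixed to the bench, 128 mm long (x axis) x 86 mm wide (y axis) x 8 mm high; z axis up. All five plates have the same outline and differ in the recess, which is 4 mm deep, centred in the plate, flat-floored, with a pale window flush in the middle of the floor. This recess is a slot 88 mm long (along the plate's x axis) and 38 mm wide (window 66 x 16 mm): the place of the chamber slide.
Mind the look-alikes: they are no part of the job. Leave any blue look-alike of the part that bears slide_adapter_seat alone.

How it is judged (in metres and radians):
At the end, for the whole second after the job is handed in: Each of the five vessels lies flat (within 2 degrees) and at rest on the floor of the recess of its own adapter plate (no more than 1.5 mm above it), its centre within 10 mm of the recess centre (horizontal distance between small_dish_mid and small_adapter_seat below 0.01 m and z of small_dish_mid in the frame of small_adapter_seat below 0.0085 m and angle between each of small_dish_mid, medium_dish_mid, large_dish_mid, square_dish_mid, chamber_slide_mid's own z axis and vertical below 0.035 rad and linear speed of each of small_dish, medium_dish, large_dish, square_dish, chamber_slide below 0.02 m/s and horizontal distance between medium_dish_mid and medium_adapter_seat below 0.01 m and z of medium_dish_mid in the frame of medium_adapter_seat below 0.0085 m and horizontal distance between large_dish_mid and large_adapter_seat below 0.01 m and z of large_dish_mid in the frame of large_adapter_seat below 0.0095 m and horizontal distance between square_dish_mid and square_adapter_seat below 0.01 m and z of square_dish_mid in the frame of square_adapter_seat below 0.0095 m and horizontal distance between chamber_slide_mid and slide_adapter_seat below 0.01 m and z of chamber_slide_mid in the frame of slide_adapter_seat below 0.0085 m); the robot touches nothing.
It fails at once if a vessel is tipped more than 25 degrees (angle between any of small_dish_mid, medium_dish_mid, large_dish_mid, square_dish_mid, chamber_slide_mid's own z axis and vertical above 0.436 rad).
It fails at once if a vessel is dropped or thrown (it moves faster than 0.6 m/s, a fall of about 18 mm, with no finger on it) ((linear speed of small_dish above 0.6 m/s and contact force between the fingers and small_dish below 0.001 N) or (linear speed of medium_dish above 0.6 m/s and contact force between the fingers and medium_dish below 0.001 N) or (linear speed of large_dish above 0.6 m/s and contact force between the fingers and large_dish below 0.001 N) or (linear speed of square_dish above 0.6 m/s and contact force between the fingers and square_dish below 0.001 N) or (linear speed of chamber_slide above 0.6 m/s and contact force between the fingers and chamber_slide below 0.001 N)).
It also fails if it takes over 128 s, if anything falls off the work surface, if the arm or the gripper's body presses on something with over 40 N, if the wrist force passes 120 N, or if a joint passes its speed limit or range.

## Working session

There is one attempt and no reset: what is moved stays moved. The work goes in short steps, Python scripts to look and compute and a tool call to move; the robot and the scene stay as the last step left them, time stands still between calls to the robot, and variables do not carry over. Pictures are saved under pics/ and viewed, at most 14 in all, crops included, and the job is handed in when it is done.

Besides the shell and the picture viewer there is one more tool, called as name(argument=value, ...) on one line, values as JSON. carry_out: Moves the arm, as the interface text tells. Its arguments: {"type":"object","properties":{"series":{"type":"array"},"jaw":{"type":"number"}},"required":["series"]}

```bash
mkdir -p pics; python3 - <<'E'
from cell import manip, imaging
import cv2
s=manip.sense(); print(s['clock'],s['ee_pos'],s['ee_rot'],s['grip_width'],manip.grasp_offset)
for n in("top","scene"):
    im=imaging.capture(n); cv2.imwrite(f"pics/{n}0.png",im[:,:,::-1])
    m=imaging.camera_model(n); print(n,m['fx'],m['cx'],m['cy'],m['distortion'],m['pose'])
E
```

```text
0.0 [293.73722863 606.90342099 229.91932858] [-2.89530620e-04  2.23475835e-01  9.74708790e-01 -1.11414575e-03] 0.9984705412871481 18.700000000000003
top 393.54235437784763 317.94463783511645 202.627333765933 [-0.07987462  0.          0.          0.          0.        ] [[ 1.30732468e-01 -9.66997029e-01  2.18691030e-01  3.53105333e+02]
 [-9.91416275e-01 -1.27883872e-01  2.71934871e-02 -4.98984686e+01]
 [ 1.67103452e-03 -2.20368918e-01 -9.75415167e-01  8.35272524e+02]
 [ 0.00000000e+00  0.00000000e+00  0.00000000e+00  1.00000000e+00]]
scene 500.31244162036 321.1587771128869 193.64008300366348 [-0.10003009  0.          0.          0.          0.        ] [[ 2.39334678e-03  7.79840878e-01 -6.25973224e-01  1.17033735e+03]
 [ 9.99879628e-01 -1.14622924e-02 -1.04568457e-02 -1.30883797e+01]
 [-1.53297639e-02 -6.25872848e-01 -7.79774440e-01  8.50423806e+02]
 [ 0.00000000e+00  0.00000000e+00  0.00000000e+00  1.00000000e+00]]
```

View pics/top0.png

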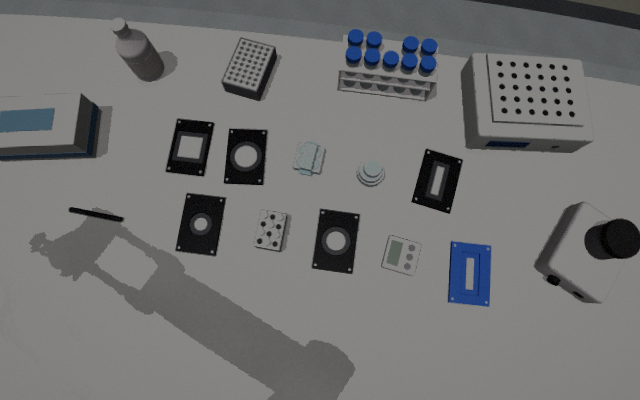

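View pics/scene0.png

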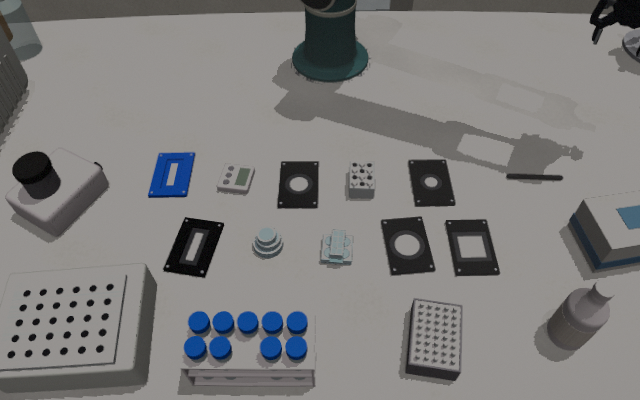

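The five black plates are at top-view pixels: square (190,147), large (246,156), small (201,224), medium (336,240), slide (437,181). The blue plate at (470,273) is the look-alike. The piles are slide on square at (309,158) and small on medium on large at (371,172). The four-well box at (270,230) isn't a pile. Next I'll measure and confirm with one enlarged crop.

```bash
cat > h.py <<'E'
from cell import manip, imaging
import cv2, numpy as np
def ray(m,uv):
    K=np.array([[m['fx'],0,m['cx']],[0,m['fy'],m['cy']],[0,0,1]])
    p=cv2.undistortPoints(np.float64(uv).reshape(-1,1,2),K,np.float64(m['distortion']))[:,0]
    T=np.array(m['pose']); return T[:3,3],(T[:3,:3]@np.c_[p,np.ones(len(p))].T).T
def plane(m,uv,z):
    o,d=ray(m,uv); return o[:2]+d[:,:2]*((z-o[2])/d[:,2])[:,None]
def project(m,P):
    T=np.linalg.inv(np.array(m['pose'])); K=np.array([[m['fx'],0,m['cx']],[0,m['fy'],m['cy']],[0,0,1]])
    return cv2.projectPoints(np.float64(P).reshape(-1,1,3),cv2.Rodrigues(T[:3,:3])[0],T[:3,3],K,np.float64(m['distortion']))[0][:,0]
def rect(m,c,z):
    w=plane(m,c.reshape(-1,2),z).astype(np.float32)
    r=cv2.minAreaRect(w); b=cv2.boxPoints(r); e=b[1]-b[0]; f=b[2]-b[1]
    l=e if np.hypot(*e)>np.hypot(*f) else f
    return np.round(r[0],1),np.round(sorted(r[1]),1),round(float(np.degrees(np.arctan2(l[1],l[0]))%180),1)
E
python3 - <<'E'
from h import *
for n,pl in(("top",dict(sq=(190,147),la=(246,156),sm=(201,224),me=(336,240),sl=(437,181))),("scene",dict(sq=(471,247),la=(407,244),sm=(431,182),me=(298,184),sl=(194,246)))):
    im=cv2.imread(f"pics/{n}0.png"); m=imaging.camera_model(n)
    mask=(im.max(2)<60).astype(np.uint8)
    cs,_=cv2.findContours(mask,cv2.RETR_EXTERNAL,cv2.CHAIN_APPROX_NONE)
    for k,p in pl.items():
        for c in cs:
            if cv2.contourArea(c)>500 and cv2.pointPolygonTest(c,p,False)>=0: print(n,k,*rect(m,c,8))
a=cv2.imread("pics/top0.png")[125:200,280:400]; b=cv2.imread("pics/scene0.png")[215:275,240:360]
v=np.vstack([cv2.resize(a,None,fx=5,fy=5,interpolation=2),cv2.resize(b,None,fx=5,fy=5,interpolation=2)])
cv2.imwrite("pics/crop0.png",cv2.resize(v,None,fx=.88,fy=.88))
E
```

```text
top sq [629.4 275.7] [ 87.3 128.8] 0.6
top la [623.1 147.2] [ 86.5 128.6] 5.2
top sm [460.2 217.1] [ 88.1 126.5] 0.5
top me [462.2 -74.6] [ 84.4 127.9] 179.3
top sl [ 623.4 -280.5] [ 86.6 129.4] 169.7
scene sq [632.9 275.3] [ 87.  130.8] 0.7
scene la [626.5 146.4] [ 86.2 130.7] 4.8
scene sm [463.9 216.8] [ 85.8 131. ] 0.4
scene me [465.2 -74.8] [ 84.4 128.9] 179.2
scene sl [ 625.1 -281. ] [ 88.3 131.3] 169.7
```

View pics/crop0.png

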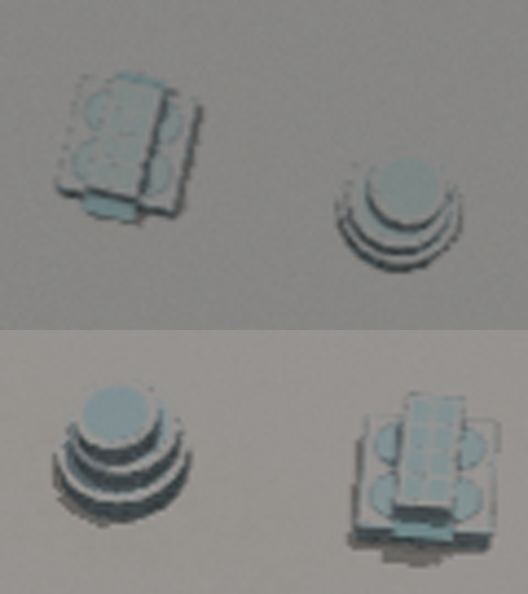

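```bash
cat >> h.py <<'E'
from scipy.spatial.transform import Rotation as Ro
def go(x,y,z,yaw=90.):
    """yaw: world heading of tool y (deg). Prints turn units and shift units (in tool axes after the turn)"""
    s=manip.sense(); R=Ro.from_quat(s['ee_rot'],scalar_first=True); M=R.as_matrix()
    h=np.degrees(np.arctan2(M[1,1],M[0,1])); t=-((yaw-h+90)%180-90)
    G=R*Ro.from_rotvec([0,0,np.radians(t)])
    d=G.inv().apply(np.array([x,y,z])-s['ee_pos'])/25
    print("t %.2f"%s['clock'],"pos",np.round(s['ee_pos'],1),"head %.1f"%h,"tilt",np.round(M[:2,2],3),"turn z units %.2f"%(np.radians(t)/.12),"shift units",np.round(d,2),"grip",round(s['grip_width'],3),round(s['grasp_force'],1),"F",np.round(s['wrist_force'],1))
E
python3 - <<'E'
from h import *
t=imaging.camera_model("top");s=imaging.camera_model("scene")
c=lambda x,y:(280+x/4.4,125+y/4.4)
e=lambda x,y:(240+x/4.4,215+(y-330)/4.4)
print("small",plane(t,[c(405,190)],44),plane(s,[e(115,412)],44))
print("slide",plane(t,[c(130,139)],30),plane(s,[e(432,452)],30))
a=plane(t,[c(165,85),c(143,198)],30);b=plane(s,[e(467,400),e(455,508)],30);print(a,b)
w=imaging.camera_model("wrist");print(w['fx'],w['pose'])
go(555,-15,200,90)
print(manip.sense()['joints'])
E
```

```text
small [[ 619.26494853 -131.16657898]] [[ 621.39069342 -131.43307033]]
slide [[632.21156885   3.82368202]] [[634.97006708   8.81658247]]
[[662.39023749  -9.49691287]
 [603.05810552  -6.54891718]] [[607.27271585  25.24186861]
 [664.12364827  18.15291348]]
279.27213704462633 [[ 4.35974340e-01  8.68450009e-01  2.36052870e-01  2.33615735e+02]
 [ 8.99957887e-01 -4.20279651e-01 -1.15934533e-01  6.36820984e+02]
 [-1.47512834e-03  2.62982124e-01 -9.64799578e-01  3.73382344e+02]
 [ 0.00000000e+00  0.00000000e+00  0.00000000e+00  1.00000000e+00]]
t 0.10 pos [293.8 607.  230.1] head 64.2 tilt [-0.001 -0.002] turn z units -3.76 shift units [-10.45 -24.88   1.24] grip 1.003 0.0 F [ 0.2  0.4 -0.5]
[ 1.08309498e+00  2.64707643e-01  1.60522987e+00 -3.54501222e-05
  1.27371305e+00 -3.69123894e-02]
```

carry_out(series=[0,0,0,0,0,-0.94,0,0,0,0,0,-0.94,0,0,0,0,0,-0.94,0,0,0,0,0,-0.94,-0.44,-0.96,0,0,0,0,-0.44,-0.96,0,0,0,0,-0.44,-0.96,0,0,0,0,-0.44,-0.96,0,0,0,0,-0.44,-0.96,0,0,0,0,-0.44,-0.96,0,0,0,0,-0.44,-0.96,0,0,0,0,-0.44,-0.96,0,0,0,0,-0.44,-0.96,0,0,0,0,-0.44,-0.96,0,0,0,0,-0.44,-0.96,0,0,0,0,-0.44,-0.96,0,0,0,0,-0.44,-0.96,0,0,0,0,-0.44,-0.96,0,0,0,0,-0.44,-0.96,0,0,0,0,-0.44,-0.96,0,0,0,0], jaw=0.6)

```text
clock: 1.77
ee_pos: [470.2, 222.3, 230.8]
ee_rot: [-0.0, -0.0, 1.0, -0.0]
wrist_force: [0.6, 0.4, 0.2]
grip_width: 0.601
grasp_force: 0.0
```

carry_out(series=[-0.44,-0.96,0,0,0,0,-0.44,-0.96,0,0,0,0,-0.44,-0.96,0,0,0,0,-0.44,-0.96,0,0,0,0,-0.44,-0.96,0,0,0,0,-0.44,-0.96,0,0,0,0,-0.44,-0.96,0,0,0,0,-0.44,-0.96,0,0,0,0,-0.44,-0.96,0,0,0,0,-0.44,-0.96,0,0,0,0,-0.44,-0.96,0,0,0,0,-0.44,-0.96,0,0,0,0,0,0,0,0,0,0,0,0,0,0,0,0])

```text
clock: 2.93
ee_pos: [602.2, -65.4, 230.4]
ee_rot: [-0.001, 0.001, 1.0, 0.0]
wrist_force: [0.9, 0.5, -0.5]
grip_width: 0.597
grasp_force: 0.0
```

```bash
python3 - <<'E'
from h import *
w=imaging.camera_model("wrist"); im=imaging.capture("wrist"); np.save("w1.npy",np.array(w['pose']))
cv2.imwrite("pics/w1.png",im[:,:,::-1])
go(620,-131,60); t=w
print(project(w,[[620,-131,44],[624,-281,4],[633,6,30],[464,-75,4],[600,-65,30]]))
E
```

```text
t 2.98 pos [601.8 -64.4 230.5] head 90.0 tilt [-0.002  0.001] turn z units -0.01 shift units [-0.74 -2.67  6.82] grip 0.599 0.0 F [-0.1  0.3  0.1]
[[266.48178815 193.2157105 ]
 [164.24423025 189.15711267]
 [375.90871907 200.03764479]
 [312.01457585  61.67855356]
 [320.47555626 174.77542212]]
```

View pics/w1.png

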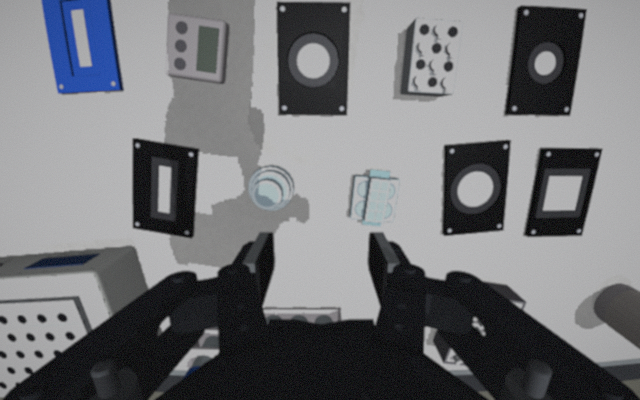

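The wrist view shows both piles (small dish at 267,191; slide at 376,197) and all five black plates. The predicted pixels agree within 3 px. I'll refine on the bluish tint of the top vessels.

```bash
python3 - <<'E'
from h import *
im=cv2.imread("pics/w1.png"); w=imaging.camera_model("wrist")
for k,p in dict(sl=(165,190),la=(475,187),sq=(563,192),me=(313,60),sm=(545,62)).items():
    for c in cv2.findContours((im.max(2)<60).astype(np.uint8),0,1)[0]:
        if cv2.contourArea(c)>500 and cv2.pointPolygonTest(c,p,False)>=0: print(k,*rect(w,c,8))
x,y=235,155
c=im[y:y+80,x:x+180]
cv2.imwrite("pics/w1c.png",cv2.resize(c,None,fx=4.4,fy=4.4,interpolation=2))
E
```

```text
sl [ 623.9 -278.5] [ 86.4 127.2] 170.2
la [623.8 147.5] [ 87.2 125.7] 5.3
sq [629.8 276.3] [ 89.9 125. ] 0.6
me [462.3 -73.3] [ 83.5 125.1] 179.6
sm [459.8 217.6] [ 89.2 126.3] 0.6
```

View pics/w1c.png

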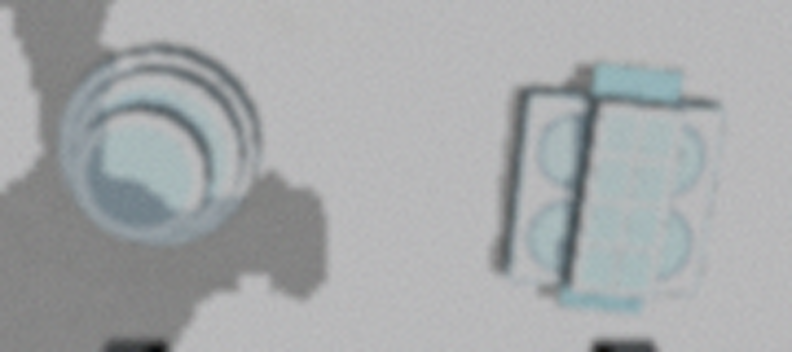

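```bash
python3 - <<'E'
from h import *
w=imaging.camera_model("wrist"); c=lambda *P:[(235+x/4.4,155+y/4.4) for x,y in P]
print("small",plane(w,c((147,168)),44), plane(w,c((85,168),(212,168)),44))
print("slide",plane(w,c((628,195)),30)); 
p=plane(w,c((595,98),(570,288)),30);print(p,np.degrees(np.arctan2(*(p[0]-p[1])[::-1])))
p=plane(w,c((595,80),(562,300)),18);print(p)
p=plane(w,c((520,88),(508,272)),16);print("square left",p,np.degrees(np.arctan2(*(p[0]-p[1])[::-1])))
go(620,-131,46.)
E
```

```text
small [[ 619.66252509 -127.57687503]] [[ 619.62942993 -144.86200044]
 [ 619.69584158 -109.50239667]]
slide [[631.5958612    9.39281349]]
[[602.85419183  -1.53942614]
 [660.28331818  -6.39428435]] 175.16790333869656
[[ 5.99834853e+02  4.02430381e-01]
 [ 6.68571315e+02 -6.69896575e+00]]
square left [[602.59075298 -21.37987091]
 [660.09208134 -23.40840964]] 177.97955055231088
t 2.98 pos [601.8 -64.4 230.5] head 90.0 tilt [-0.002  0.001] turn z units -0.01 shift units [-0.74 -2.67  7.38] grip 0.599 0.0 F [-0.1  0.3  0.1]
```

carry_out(series=[-0.24,-0.86,0.5,0,0,0,-0.24,-0.86,0.5,0,0,0,-0.24,-0.86,0.5,0,0,0,0,0,1,0,0,0,0,0,1,0,0,0,0,0,1,0,0,0,0,0,1,0,0,0,0,0,1,0,0,0,0,0,0.5,0,0,0,0,0,0.5,0,0,0,0,0,0,0,0,0,0,0,0,0,0,0])

```text
clock: 3.98
ee_pos: [620.4, -128.3, 43.9]
ee_rot: [-0.0, -0.001, 1.0, 0.0]
wrist_force: [0.4, 0.4, 1.1]
grip_width: 0.601
grasp_force: 0.0
```

```bash
python3 - <<'E'
from h import *
w=imaging.camera_model("wrist"); im=imaging.capture("wrist")
c=im[150:330,200:440,::-1]
cv2.imwrite("pics/w2.png",cv2.resize(c,None,fx=3,fy=3,interpolation=2))
go(620,-129,33)
print((project(w,[[620,-129,44],[620,-110,44],[620,-148,44],[601,-129,44],[620,-129,30]])-[200,150])*3)
E
```

```text
t 4.03 pos [ 621.3 -128.7   44.9] head 90.0 tilt [ 0.002 -0.   ] turn z units 0.01 shift units [ 0.05 -0.01  0.48] grip 0.602 0.0 F [ 1.1  0.3 -0.1]
[[355.38052714 283.84536909]
 [457.42826523 283.77142221]
 [253.33018379 283.71621351]
 [355.20294945 186.84131468]
 [355.87676138 254.29946691]]
```

View pics/w2.png

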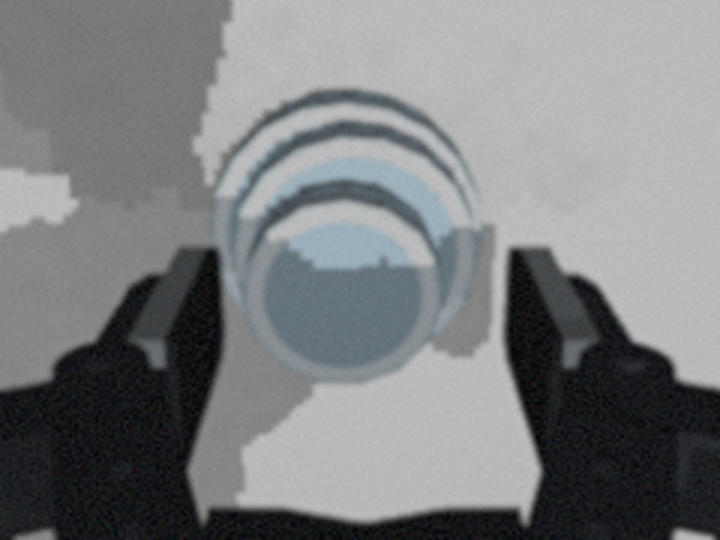

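carry_out(series=[0,-0.1,0.2,0,0,0,0,0,0.2,0,0,0,0,0,0.08,0,0,0,0,0,0,0,0,0])

```text
clock: 4.37
ee_pos: [620.0, -131.4, 31.5]
ee_rot: [-0.0, -0.0, 1.0, 0.0]
wrist_force: [-0.2, 0.8, -0.3]
grip_width: 0.599
grasp_force: 0.0
```

carry_out(series=[0,0,0,0,0,0,0,0,0,0,0,0,0,0,0,0,0,0,0,0,0,0,0,0,0,0,0,0,0,0], jaw=0.2)

```text
clock: 4.78
ee_pos: [620.8, -131.4, 32.3]
ee_rot: [0.0, -0.0, 1.0, -0.0]
wrist_force: [-0.4, 0.5, 2.0]
grip_width: 0.414
grasp_force: 60.0
```

```bash
python3 - <<'E'
from h import *
go(461,217,100)
E
```

```text
t 4.78 pos [ 620.8 -131.4   32.3] head 90.0 tilt [ 0.001 -0.   ] turn z units 0.00 shift units [ 6.39 13.94 -2.72] grip 0.414 60.0 F [-0.4  0.5  2. ]
```

carry_out(series=[0,0,-0.3,0,0,0,0,0,-0.7,0,0,0,0,0,-1,0,0,0,0.427,0.93,-1,0,0,0,0.427,0.93,0,0,0,0,0.427,0.93,0,0,0,0,0.427,0.93,0,0,0,0,0.427,0.93,0,0,0,0,0.427,0.93,0,0,0,0,0.427,0.93,0,0,0,0,0.427,0.93,0,0,0,0,0.427,0.93,0,0,0,0,0.427,0.93,0,0,0,0,0.427,0.93,0,0,0,0,0.427,0.93,0,0,0,0,0.427,0.93,0,0,0,0,0.427,0.93,0,0,0,0,0.427,0.93,0,0,0,0,0,0,1,0,0,0,0,0,1,0,0,0])

```text
clock: 6.45
ee_pos: [461.5, 219.7, 58.6]
ee_rot: [0.003, -0.002, 1.0, 0.001]
wrist_force: [0.6, -0.5, 0.2]
grip_width: 0.417
grasp_force: 59.9
```

carry_out(series=[0,0,1,0,0,0,0,0,0,0,0,0,0,0,0,0,0,0])

```text
clock: 6.7
ee_pos: [458.4, 216.7, 30.7]
ee_rot: [-0.002, -0.0, 1.0, -0.001]
wrist_force: [-0.1, 0.4, -0.8]
grip_width: 0.415
grasp_force: 60.0
```

```bash
python3 - <<'E'
from h import *
w=imaging.camera_model("wrist"); im=imaging.capture("wrist")
c=im[100:330,180:460,::-1]
cv2.imwrite("pics/w3.png",cv2.resize(c,None,fx=2.6,fy=2.6,interpolation=2))
go(460.5,217.3,8)
E
```

```text
t 6.75 pos [460.  217.3  32.2] head 90.0 tilt [-0.001 -0.   ] turn z units 0.00 shift units [-0.02 -0.    0.97] grip 0.416 60.0 F [ 0.8 -0.5 -0.1]
```

View pics/w3.png

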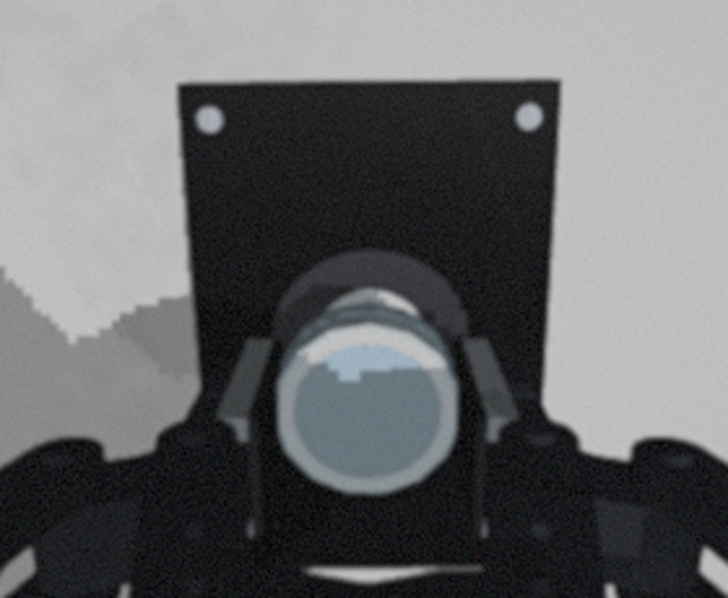

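The small dish is held level and centred over the recess (dish 368, plate axis 370 in the crop). Lowering it now.

carry_out(series=[0,0,0.4,0,0,0,0,0,0.3,0,0,0,0,0,0.16,0,0,0,0,0,0.08,0,0,0,0,0,0.05,0,0,0,0,0,0,0,0,0])

```text
clock: 7.25
ee_pos: [460.0, 217.2, 7.2]
ee_rot: [-0.0, -0.0, 1.0, -0.0]
wrist_force: [-0.4, -0.6, 1.0]
grip_width: 0.413
grasp_force: 60.4
```

```bash
python3 -c "
from h import *
go(460.5,217.3,7)"
```

```text
t 7.25 pos [460.  217.2   7.2] head 90.0 tilt [-0. -0.] turn z units 0.00 shift units [-0.02  0.    0.01] grip 0.413 60.4 F [-0.4 -0.6  1. ]
```

carry_out(series=[0,0,0,0,0,0,0,0,0,0,0,0,0,0,0,0,0,0,0,0,-0.5,0,0,0,0,0,-0.5,0,0,0,0,0,-1,0,0,0,0,0,-1,0,0,0], jaw=0.75)

```text
clock: 7.83
ee_pos: [459.1, 217.0, 81.9]
ee_rot: [-0.001, -0.0, 1.0, -0.0]
wrist_force: [0.3, 0.0, -0.3]
grip_width: 0.754
grasp_force: 0.0
```

carry_out(series=[-0.427,-0.928,0,0,0,0,-0.427,-0.928,0,0,0,0,-0.427,-0.928,0,0,0,0,-0.427,-0.928,0,0,0,0,-0.427,-0.928,0,0,0,0,-0.427,-0.928,0,0,0,0,-0.427,-0.928,0,0,0,0,-0.427,-0.928,0,0,0,0,-0.427,-0.928,0,0,0,0,-0.427,-0.928,0,0,0,0,-0.427,-0.928,0,0,0,0,-0.427,-0.928,0,0,0,0,-0.427,-0.928,0,0,0,0,-0.427,-0.928,0,0,0,0,-0.427,-0.928,0,0,0,0,0,0,0.8,0,0,0,0,0,0,0,0,0,0,0,0,0,0,0])

```text
clock: 9.33
ee_pos: [618.6, -130.3, 60.4]
ee_rot: [-0.002, 0.0, 1.0, 0.001]
wrist_force: [-0.6, 0.4, 0.4]
grip_width: 0.749
grasp_force: 0.0
```

```bash
python3 - <<'E'
from h import *
t=imaging.capture("top")[190:255,165:235,::-1]
w=imaging.camera_model("wrist"); im=imaging.capture("wrist")
c=im[120:330,180:460,::-1]
cv2.imwrite("pics/w4.png",np.vstack([cv2.resize(c,None,fx=2,fy=2,interpolation=2),cv2.copyMakeBorder(cv2.resize(t,(170,158),interpolation=2),0,0,0,390,0)]))
print((project(w,[[621,-130,30],[621,-105,30],[621,-155,30],[596,-130,30],[646,-130,30]])-[180,120])*2)
go(621,-130,18)
E
```

```text
[[279.7846459  214.96941503]
 [354.51174871 214.87750557]
 [205.03192849 214.95699561]
 [279.71915925 142.34405629]
 [279.84847969 282.4256785 ]]
t 9.43 pos [ 619.9 -129.8   62. ] head 90.1 tilt [-0.001  0.   ] turn z units 0.01 shift units [-0.05 -0.01  1.76] grip 0.747 0.0 F [-0.4  0.5 -0.5]
```

View pics/w4.png

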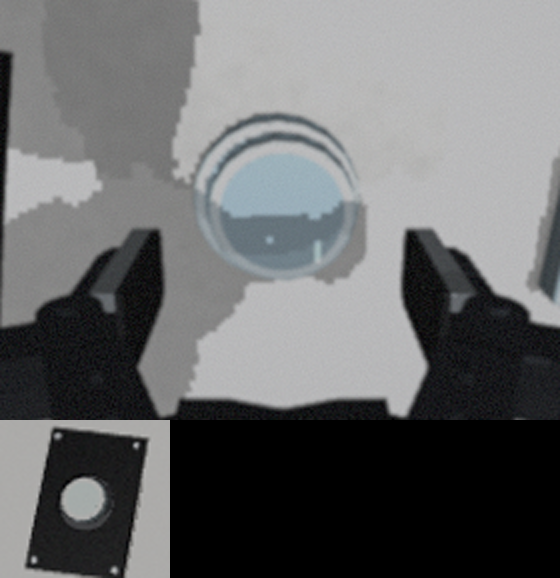

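carry_out(series=[0.04,0.02,0.6,0,0,0,0,0,0.6,0,0,0,0,0,0.35,0,0,0,0,0,0.15,0,0,0,0,0,0,0,0,0])

```text
clock: 9.85
ee_pos: [618.6, -129.3, 18.9]
ee_rot: [-0.001, -0.001, 1.0, 0.0]
wrist_force: [0.5, 0.9, -0.4]
grip_width: 0.748
grasp_force: 0.0
```

carry_out(series=[0,0,0,0,0,0,0,0,0,0,0,0,0,0,0,0,0,0,0,0,0,0,0,0,0,0,0,0,0,0], jaw=0.3)

```text
clock: 10.27
ee_pos: [620.6, -130.3, 20.9]
ee_rot: [0.001, -0.0, 1.0, -0.0]
wrist_force: [-0.0, 1.3, 4.7]
grip_width: 0.554
grasp_force: 62.0
```

```bash
python3 - <<'E'
from h import *
go(462.3,-74,100)
E
```

```text
t 10.27 pos [ 620.6 -130.3   20.9] head 90.0 tilt [ 0.002 -0.   ] turn z units 0.00 shift units [ 6.32  2.25 -3.18] grip 0.554 62.0 F [-0.   1.3  4.7]
```

carry_out(series=[0,0,-0.3,0,0,0,0,0,-0.7,0,0,0,0,0,-1,0,0,0,0.785,0.278,-0.5,0,0,0,0.785,0.278,0,0,0,0,0.785,0.278,0,0,0,0,0.785,0.278,0,0,0,0,0.785,0.278,0,0,0,0,0.785,0.278,0,0,0,0,0.785,0.278,0,0,0,0,0.785,0.278,0.5,0,0,0,0,0,1,0,0,0,0,0,0.6,0,0,0,0,0,0,0,0,0,0,0,0,0,0,0])

```text
clock: 11.52
ee_pos: [461.3, -74.4, 29.0]
ee_rot: [-0.001, -0.0, 1.0, 0.0]
wrist_force: [0.2, 0.3, -0.0]
grip_width: 0.549
grasp_force: 61.6
```

```bash
python3 - <<'E'
from h import *
w=imaging.camera_model("wrist"); im=imaging.capture("wrist")
c=im[100:330,180:460,::-1]
cv2.imwrite("pics/w5.png",cv2.resize(c,None,fx=2,fy=2,interpolation=2))
go(462.5,-74.2,8)
E
```

```text
t 11.57 pos [462.6 -74.6  30. ] head 90.0 tilt [ 0. -0.] turn z units 0.00 shift units [0.01 0.02 0.88] grip 0.549 61.6 F [-0.2  0.4  0.1]
```

View pics/w5.png

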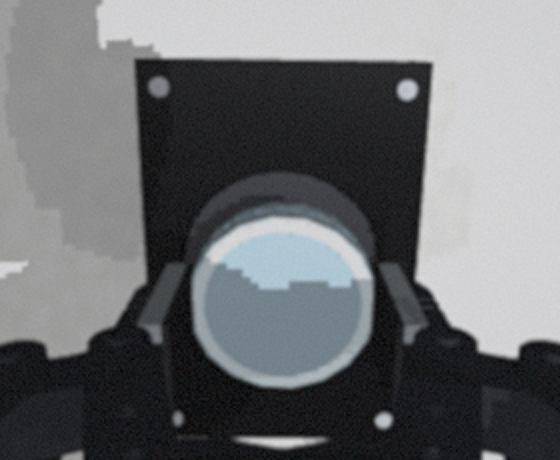

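carry_out(series=[0,0,0.4,0,0,0,0,0,0.3,0,0,0,0,0,0.1,0,0,0,0,0,0.06,0,0,0,0,0,0.04,0,0,0,0,0,0,0,0,0])

```text
clock: 12.07
ee_pos: [462.2, -74.5, 8.8]
ee_rot: [-0.001, -0.0, 1.0, 0.0]
wrist_force: [-7.1, 2.0, 18.0]
grip_width: 0.547
grasp_force: 63.7
```

carry_out(series=[0,0,0,0,0,0,0,0,0,0,0,0,0,0,0,0,0,0,0,0,-0.5,0,0,0,0,0,-0.5,0,0,0,0,0,-1,0,0,0,0,0,-1,0,0,0,0,0,0,0,0,0], jaw=0.7)

```text
clock: 12.73
ee_pos: [466.1, -75.3, 86.5]
ee_rot: [0.004, -0.0, 1.0, -0.001]
wrist_force: [1.7, -0.6, 0.5]
grip_width: 0.701
grasp_force: 0.0
```

```bash
python3 - <<'E'
from h import *
go(632,7,75,86)
E
```

```text
t 12.73 pos [466.1 -75.3  86.5] head 90.0 tilt [ 0.008 -0.002] turn z units 0.59 shift units [-6.39  3.75  0.51] grip 0.701 0.0 F [ 1.7 -0.6  0.5]
```

carry_out(series=[0,0,0,0,0,0.59,-0.81,0.465,0,0,0,0,-0.81,0.465,0,0,0,0,-0.81,0.465,0,0,0,0,-0.81,0.465,0,0,0,0,-0.81,0.465,0,0,0,0,-0.81,0.465,0,0,0,0,-0.81,0.465,0,0,0,0,-0.81,0.465,0,0,0,0,0,0,0.5,0,0,0,0,0,0,0,0,0,0,0,0,0,0,0], jaw=0.55)

```text
clock: 13.73
ee_pos: [628.1, 6.8, 67.0]
ee_rot: [-0.003, 0.035, 0.999, -0.0]
wrist_force: [-1.0, -0.4, 0.0]
grip_width: 0.549
grasp_force: 0.0
```

```bash
python3 - <<'E'
from h import *
w=imaging.camera_model("wrist"); im=imaging.capture("wrist")
c=im[100:330,180:460,::-1]
cv2.imwrite("pics/w6.png",cv2.resize(c,None,fx=2.6,fy=2.6,interpolation=2))
go(632,7,22,86)
print((project(w,[[632,7,30],[632,-6,30],[632,20,30],[603,7,30],[661,7,30]])-[180,100])*2.6)
E
```

```text
t 13.78 pos [628.4   6.6  67.8] head 86.0 tilt [-0.004 -0.   ] turn z units -0.01 shift units [-0.15  0.03  1.83] grip 0.546 0.0 F [ 0.2 -0.2  0.5]
[[365.78318673 331.72232769]
 [317.00521894 334.93794163]
 [414.68275068 328.46417653]
 [357.75833652 225.39179326]
 [373.18891742 429.69019256]]
```

View pics/w6.png

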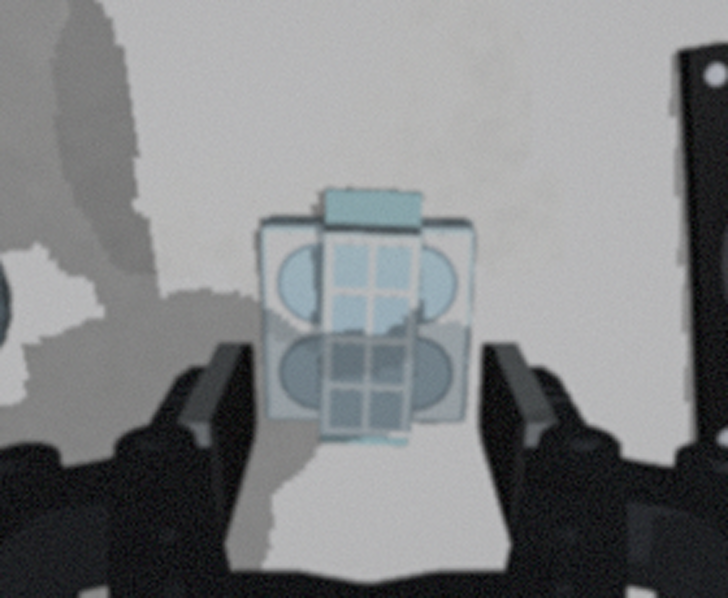

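carry_out(series=[-0.15,0.04,0.5,0,0,0.3,0,0,0.6,0,0,0,0,0,0.5,0,0,0,0,0,0.2,0,0,0,0,0,0,0,0,0])

```text
clock: 14.2
ee_pos: [631.9, 7.3, 22.6]
ee_rot: [-0.002, 0.053, 0.999, -0.0]
wrist_force: [-0.2, 0.5, 0.4]
grip_width: 0.553
grasp_force: 0.0
```

carry_out(series=[0,0,0,0,0,0,0,0,0,0,0,0,0,0,0,0,0,0,0,0,0,0,0,0,0,0,0,0,0,0], jaw=0.1)

```text
clock: 14.62
ee_pos: [635.1, 7.6, 25.6]
ee_rot: [0.001, 0.053, 0.999, 0.0]
wrist_force: [0.2, -1.9, 2.5]
grip_width: 0.275
grasp_force: 59.2
```

```bash
python3 - <<'E'
from h import *
go(624,-280,90,80)
E
```

```text
t 14.62 pos [635.1   7.6  25.6] head 83.9 tilt [ 0.002 -0.   ] turn z units 0.57 shift units [ -1.56 -11.41  -2.58] grip 0.275 59.2 F [ 0.2 -1.9  2.5]
```

carry_out(series=[0,0,-0.3,0,0,0,0,0,-0.7,0,0,0,0,0,-1,0,0,0.57,-0.12,-0.95,-0.6,0,0,0,-0.12,-0.95,0,0,0,0,-0.12,-0.95,0,0,0,0,-0.12,-0.95,0,0,0,0,-0.12,-0.95,0,0,0,0,-0.12,-0.95,0,0,0,0,-0.12,-0.95,0,0,0,0,-0.12,-0.95,0,0,0,0,-0.12,-0.95,0,0,0,0,-0.12,-0.95,0,0,0,0,-0.12,-0.95,0,0,0,0,-0.12,-0.95,0,0,0,0,0,0,1,0,0,0,0,0,1,0,0,0,0,0,0,0,0,0,0,0,0,0,0,0])

```text
clock: 16.2
ee_pos: [618.3, -278.5, 37.9]
ee_rot: [-0.002, 0.087, 0.996, 0.001]
wrist_force: [-0.1, 0.7, -0.4]
grip_width: 0.273
grasp_force: 58.9
```

```bash
python3 - <<'E'
from h import *
w=imaging.camera_model("wrist"); im=imaging.capture("wrist")
c=im[100:330,180:460,::-1]
cv2.imwrite("pics/w7.png",cv2.resize(c,None,fx=2.6,fy=2.6,interpolation=2))
go(624,-280,11,80)
for c in cv2.findContours((im.max(2)<60).astype(np.uint8),0,1)[0]:
    if cv2.contourArea(c)>2000: x=plane(w,c.reshape(-1,2),8); print(np.round([x.min(0),x.max(0)]))
P=[[624+a*np.cos(np.radians(170))-b*np.sin(np.radians(170)),-280+a*np.sin(np.radians(170))+b*np.cos(np.radians(170)),8] for a,b in((64,43),(64,-43),(44,19),(44,-19))]
print((project(w,P)-[180,100])*2.6)
E
```

```text
t 16.25 pos [ 619.9 -279.    39.6] head 80.0 tilt [-0.001  0.001] turn z units -0.00 shift units [-0.17 -0.01  1.14] grip 0.274 58.9 F [-0.5 -0.6  0.4]
[[ 555. -544.]
 [ 825.  -65.]]
[[ 507. -123.]
 [ 528.  -66.]]
[[178.29578026  95.32214334]
 [544.37489679  94.93785703]
 [282.75507912 179.36370025]
 [440.39646086 179.1742255 ]]
```

View pics/w7.png

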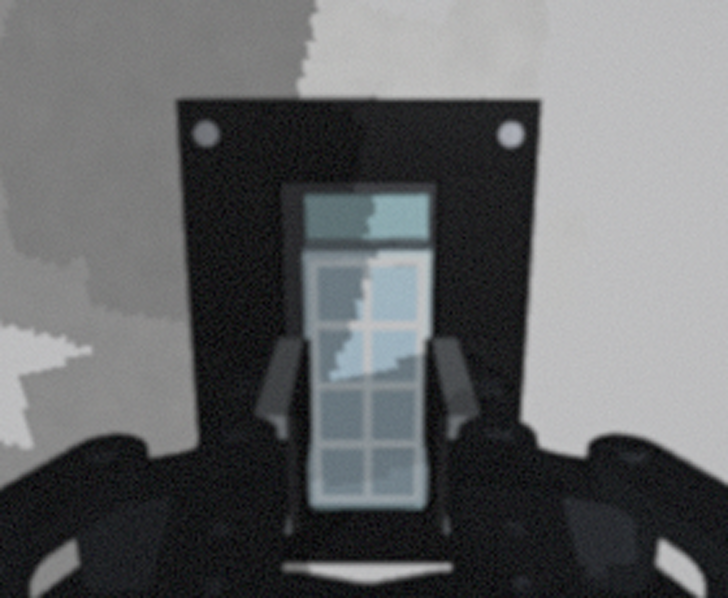

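```bash
python3 - <<'E'
from h import *
w=imaging.camera_model("wrist")
q=lambda x,y:(180+x/2.6,100+y/2.6)
R=np.array([[np.cos(np.radians(170)),np.sin(np.radians(170))],[-np.sin(np.radians(170)),np.cos(np.radians(170))]])
f=lambda p,z:np.round(plane(w,[q(*p)],z)[0]@R.T,1)
print("slot end (along,across; centre=end-44)",f((282,184),8),f((436,184),8))
print("plate end c=-64",f((178,100),8),f((541,100),8))
for z in(31,33,35): print("slide end c=-38",f((304,193),z),f((430,193),z))
E
```

```text
slot end (along,across; centre=end-44) [-622.3  187.1] [-622.3  149.5]
plate end c=-64 [-602.1  211.2] [-602.1  125. ]
slide end c=-38 [-620.3  179.8] [-620.3  153. ]
slide end c=-38 [-619.9  179.6] [-619.9  153.2]
slide end c=-38 [-619.5  179.4] [-619.5  153.4]
```

carry_out(series=[-0.32,-0.08,0.4,0,0,0,0,0,0.4,0,0,0,0,0,0.2,0,0,0,0,0,0.06,0,0,0,0,0,0.04,0,0,0,0,0,0,0,0,0])

```text
clock: 16.75
ee_pos: [628.5, -282.7, 13.5]
ee_rot: [0.0, 0.087, 0.996, -0.0]
wrist_force: [-0.8, 0.5, 6.6]
grip_width: 0.274
grasp_force: 59.7
```

```bash
python3 - <<'E'
from h import *
w=imaging.camera_model("wrist"); im=imaging.capture("wrist")
c=im[100:330,180:460,::-1]
cv2.imwrite("pics/w8.png",cv2.resize(c,None,fx=2.6,fy=2.6,interpolation=2))
go(624,-280,11,80)
E
```

```text
t 16.80 pos [ 628.5 -282.6   13.5] head 80.0 tilt [ 0.001 -0.   ] turn z units 0.00 shift units [0.2  0.07 0.1 ] grip 0.275 59.7 F [-0.6  0.8  6.2]
```

View pics/w8.png

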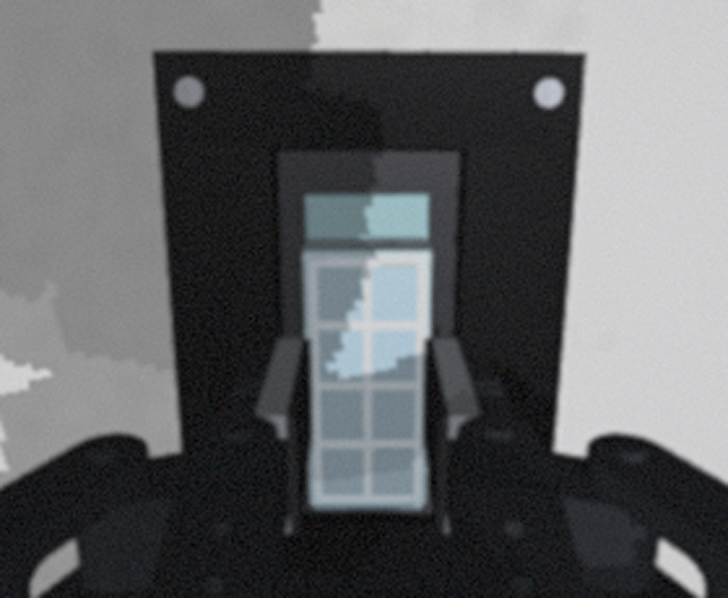

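Slide is in the slot, with gaps of 26 and 30 px at the sides and 41 px at the near end. There is light floor contact at 6 N. Nudge 2 mm and release.

carry_out(series=[0.08,0,0,0,0,0,0,0,0.03,0,0,0,0,0,0,0,0,0])

```text
clock: 17.05
ee_pos: [627.4, -282.7, 13.5]
ee_rot: [0.002, 0.087, 0.996, -0.0]
wrist_force: [-0.3, 0.6, 8.5]
grip_width: 0.269
grasp_force: 60.0
```

carry_out(series=[0,0,0,0,0,0,0,0,0,0,0,0,0,0,0,0,0,0,0,0,0,0,0,0,0,0,-0.5,0,0,0,0,0,-0.5,0,0,0,0,0,-1,0,0,0,0,0,-1,0,0,0,0,0,0,0,0,0], jaw=0.5)

```text
clock: 17.8
ee_pos: [630.2, -284.5, 94.5]
ee_rot: [0.005, 0.087, 0.996, -0.002]
wrist_force: [1.4, -0.1, 1.5]
grip_width: 0.5
grasp_force: 0.0
```

```bash
python3 - <<'E'
from h import *
go(619.5,-129.5,50,90)
E
```

```text
t 17.80 pos [ 630.2 -284.5   94.5] head 80.0 tilt [ 0.011 -0.005] turn z units -1.46 shift units [0.44 6.21 1.74] grip 0.5 0.0 F [ 1.4 -0.1  1.5]
```

carry_out(series=[0,0,0,0,0,-0.73,0,0,0,0,0,-0.73,0.06,0.88,0.1,0,0,0,0.06,0.88,0.1,0,0,0,0.06,0.88,0.1,0,0,0,0.06,0.88,0.1,0,0,0,0.06,0.88,0.1,0,0,0,0.06,0.88,0.1,0,0,0,0.06,0.88,0.1,0,0,0,0,0,0,0,0,0,0,0,0,0,0,0], jaw=0.92)

```text
clock: 18.72
ee_pos: [615.4, -127.4, 69.6]
ee_rot: [0.0, -0.001, 1.0, -0.0]
wrist_force: [0.4, 0.5, -0.4]
grip_width: 0.922
grasp_force: 0.0
```

```bash
cat >> h.py <<'E'
def blue(m,im,z,thr=8,near=None,R=45):
    """world extent, at plane z, of bluish pixels whose plane point is within R of near"""
    i=cv2.GaussianBlur(im,(3,3),0).astype(int); d=((i[:,:,2]-i[:,:,0])>thr).astype(np.uint8)
    d=cv2.morphologyEx(d,cv2.MORPH_OPEN,np.ones((3,3)))
    v,u=np.nonzero(d); P=plane(m,np.c_[u,v],z); k=np.hypot(*(P-near).T)<R; P=P[k]
    (c,s,a)=cv2.minAreaRect(P.astype(np.float32)); cc,r=cv2.minEnclosingCircle(P.astype(np.float32))
    print("z",z,"n",k.sum(),"rect",np.round(c,1),np.round(s,1),round(a,1),"circ",np.round(cc,1),round(r,1),"mean",np.round(P.mean(0),1),"ext",np.round(P.min(0)),np.round(P.max(0)))
E
python3 - <<'E'
from h import *
w=imaging.camera_model("wrist"); im=imaging.capture("wrist"); np.save("im9.npy",im)
for t in(6,12,20): blue(w,im,16,t,(619.5,-129.5),40)
go(619.5,-129.5,6,90)
E
```

```text
z 16 n 4411 rect [ 621.  -132.9] [61.5 57.1] 27.6 circ [ 620.1 -131.4] 31.1 mean [ 621.5 -131.6] ext [ 590. -161.] [ 651. -102.]
z 16 n 3789 rect [ 623.2 -132.3] [53.6 54.1] 26.8 circ [ 623.7 -130.8] 28.2 mean [ 622.  -131.4] ext [ 596. -158.] [ 649. -103.]
z 16 n 3152 rect [ 621.7 -131.2] [49.4 49.3] 0.1 circ [ 621.2 -131.5] 25.3 mean [ 620.5 -131.3] ext [ 597. -156.] [ 646. -107.]
t 18.77 pos [ 615.8 -128.4   69.7] head 90.1 tilt [ 0.001 -0.001] turn z units 0.01 shift units [-0.15 -0.04  2.55] grip 0.915 0.0 F [-0.9 -0.2 -0.4]
```

carry_out(series=[-0.21,-0.12,0.5,0,0,0,0,0,1,0,0,0,0,0,0.7,0,0,0,0,0,0.3,0,0,0,0,0,0.1,0,0,0,0,0,0,0,0,0,0,0,0,0,0,0])

```text
clock: 19.35
ee_pos: [621.3, -132.1, 4.4]
ee_rot: [0.001, 0.0, 1.0, -0.0]
wrist_force: [0.3, -0.5, 0.2]
grip_width: 0.921
grasp_force: 0.0
```

carry_out(series=[0,0,0,0,0,0,0,0,0,0,0,0,0,0,0,0,0,0,0,0,0,0,0,0,0,0,0,0,0,0], jaw=0.4)

```text
clock: 19.77
ee_pos: [622.3, -131.9, 6.0]
ee_rot: [0.002, -0.0, 1.0, -0.001]
wrist_force: [-0.9, -0.2, 5.6]
grip_width: 0.668
grasp_force: 63.8
```

```bash
python3 - <<'E'
from h import *
go(624,147.3,60,90)
E
```

```text
t 19.77 pos [ 622.3 -131.9    6. ] head 90.0 tilt [ 0.004 -0.001] turn z units 0.00 shift units [-0.08 11.16 -2.17] grip 0.668 63.8 F [-0.9 -0.2  5.6]
```

carry_out(series=[0,0,-0.3,0,0,0,0,0,-0.7,0,0,0,0,0,-1,0,0,0,-0.007,0.93,-0.5,0,0,0,-0.007,0.93,0,0,0,0,-0.007,0.93,0,0,0,0,-0.007,0.93,0,0,0,0,-0.007,0.93,0,0,0,0,-0.007,0.93,0,0,0,0,-0.007,0.93,0,0,0,0,-0.007,0.93,0,0,0,0,-0.007,0.93,0,0,0,0,-0.007,0.93,0,0,0,0,-0.007,0.93,0,0,0,0,-0.007,0.93,0.5,0,0,0,0,0,0.8,0,0,0,0,0,0,0,0,0,0,0,0,0,0,0])

```text
clock: 21.27
ee_pos: [620.6, 147.6, 32.6]
ee_rot: [-0.002, -0.001, 1.0, -0.0]
wrist_force: [0.3, -0.7, -0.2]
grip_width: 0.664
grasp_force: 63.8
```

```bash
python3 - <<'E'
from h import *
w=imaging.camera_model("wrist"); im=imaging.capture("wrist")
s=manip.sense()
z=s['ee_pos'][2]+11
for t in(6,12,20): blue(w,im,z,t,s['ee_pos'][:2],45)
# plate: near edge and corner holes
m=(im.max(2)<60).astype(np.uint8); 
for v in (110,120,130,140,150):
    u=np.nonzero(m[v,180:460])[0]+180
    if len(u): print(v,u[0],u[-1],np.round(plane(w,[(u[0],v),(u[-1],v)],8),1).tolist())
col=np.nonzero(m[60:,318])[0]; print("first dark row",col[0]+60,plane(w,[(318,col[0]+60)],8))
go(624,147.3,9,90)
E
```

```text
z 44.727383668330546 n 9693 rect [628.3 147. ] [77.7 74.2] 34.5 circ [627.7 148.5] 42.4 mean [618.  148.1] ext [586. 106.] [658. 191.]
z 44.727383668330546 n 8526 rect [617.7 148.1] [61.4 55.8] 0.7 circ [617.8 148.3] 30.9 mean [618.8 148. ] ext [587. 120.] [648. 176.]
z 44.727383668330546 n 6798 rect [619.6 148.2] [49.9 49.8] 0.0 circ [619.6 148.2] 25.4 mean [618.6 148.2] ext [595. 123.] [645. 173.]
130 366 382 [[558.6, 174.7], [558.6, 184.1]]
140 253 382 [[564.4, 107.8], [564.4, 184.4]]
150 242 459 [[570.3, 100.8], [569.9, 231.6]]
first dark row 135 [[561.56574898 146.44062431]]
t 21.32 pos [621.8 147.3  33.7] head 90.0 tilt [-0.001 -0.   ] turn z units 0.00 shift units [-0.09 -0.    0.99] grip 0.664 63.8 F [ 1.2 -0.2  0.6]
```

carry_out(series=[-0.2,-0.03,0.3,0,0,0,0,0,0.35,0,0,0,0,0,0.2,0,0,0,0,0,0.08,0,0,0,0,0,0.04,0,0,0,0,0,0,0,0,0])

```text
clock: 21.82
ee_pos: [627.1, 146.2, 10.1]
ee_rot: [-0.001, 0.0, 1.0, -0.0]
wrist_force: [-2.0, -0.6, 4.5]
grip_width: 0.663
grasp_force: 64.5
```

```bash
python3 - <<'E'
from h import *
go(624.5,147.3,9,90)
E
```

```text
t 21.82 pos [627.1 146.2  10.1] head 90.0 tilt [-0.001 -0.001] turn z units -0.00 shift units [0.11 0.05 0.04] grip 0.663 64.5 F [-2.  -0.6  4.5]
```

carry_out(series=[0,0,0.03,0,0,0,0,0,0,0,0,0])

```text
clock: 21.98
ee_pos: [627.1, 146.1, 10.0]
ee_rot: [-0.001, 0.0, 1.0, -0.0]
wrist_force: [-4.6, -1.9, 9.5]
grip_width: 0.664
grasp_force: 64.9
```

carry_out(series=[0,0,0,0,0,0,0,0,0,0,0,0,0,0,0,0,0,0,0,0,0,0,0,0,0,0,-0.5,0,0,0,0,0,-0.5,0,0,0,0,0,-1,0,0,0,0,0,-0.4,0,0,0,0,-0.92,0,0,0,0,0,-0.92,0,0,0,0,0,-0.92,0,0,0,0,0,-0.92,0,0,0,0,0,-0.92,0,0,0,0,0,-0.92,0,0,0,0,0,0,0,0,0,0,0,0,0,0,0,0], jaw=0.92)

```text
clock: 23.32
ee_pos: [628.2, 7.8, 70.0]
ee_rot: [0.001, 0.001, 1.0, 0.0]
wrist_force: [-1.2, 0.2, -0.1]
grip_width: 0.922
grasp_force: 0.0
```

```bash
python3 - <<'E'
from h import *
w=imaging.camera_model("wrist"); im=imaging.capture("wrist"); cv2.imwrite("pics/w10.png",im[120:320,180:460,::-1])
for t in(4,6,12,20): blue(w,im,16,t,(629,7),50)
go(629,7,4,88)
E
```

```text
z 16 n 5616 rect [634.9   6.6] [60.7 62.8] 85.2 circ [635.2   6.5] 42.0 mean [635.5   6.7] ext [602. -25.] [668.  39.]
z 16 n 5322 rect [634.7   6.8] [60.2 61.9] 85.3 circ [634.9   6.7] 41.7 mean [635.8   6.7] ext [602. -25.] [667.  39.]
z 16 n 3496 rect [633.9   6.7] [58.2 58.6] 85.5 circ [631.9   6.5] 38.8 mean [634.1   6.6] ext [603. -24.] [663.  37.]
z 16 n 2301 rect [636.3   6.7] [49.1 48. ] 85.2 circ [636.1   6.8] 29.8 mean [634.5   6.1] ext [611. -18.] [661.  32.]
t 23.37 pos [628.1   8.7  69.8] head 89.9 tilt [0.002 0.   ] turn z units 0.28 shift units [-0.03 -0.07  2.63] grip 0.921 0.0 F [ 0.1 -0.   0.1]
```

carry_out(series=[0,0,0,0,0,0.67,-0.26,-0.06,0.5,0,0,0,0,0,1,0,0,0,0,0,0.7,0,0,0,0,0,0.3,0,0,0,0,0,0.1,0,0,0,0,0,0,0,0,0,0,0,0,0,0,0])

```text
clock: 24.03
ee_pos: [634.7, 7.4, 4.8]
ee_rot: [0.001, 0.04, 0.999, 0.0]
wrist_force: [0.2, -0.2, -0.2]
grip_width: 0.921
grasp_force: 0.0
```

carry_out(series=[0,0,0,0,0,0,0,0,0,0,0,0,0,0,0,0,0,0,0,0,0,0,0,0,0,0,0,0,0,0], jaw=0.4)

```text
clock: 24.45
ee_pos: [635.7, 6.9, 6.0]
ee_rot: [0.002, 0.04, 0.999, 0.0]
wrist_force: [-0.5, 0.9, 6.6]
grip_width: 0.677
grasp_force: 64.6
```

```bash
python3 - <<'E'
from h import *
go(630,275.8,60,90.6)
E
```

```text
t 24.45 pos [635.7   6.9   6. ] head 85.4 tilt [0.004 0.   ] turn z units -0.75 shift units [ 0.11 10.76 -2.16] grip 0.677 64.6 F [-0.5  0.9  6.6]
```

carry_out(series=[0,0,-0.3,0,0,0,0,0,-0.7,0,0,0,0,0,-1,0,0,0,0,0,-0.8,0,0,-0.75,0.01,0.898,0,0,0,0,0.01,0.898,0,0,0,0,0.01,0.898,0,0,0,0,0.01,0.898,0,0,0,0,0.01,0.898,0,0,0,0,0.01,0.898,0,0,0,0,0.01,0.898,0,0,0,0,0.01,0.898,0,0,0,0,0.01,0.898,0,0,0,0,0.01,0.898,0,0,0,0,0.01,0.898,0,0,0,0,0.01,0.898,0.8,0,0,0,0,0,0.8,0,0,0,0,0,0,0,0,0,0,0,0,0,0,0])

```text
clock: 26.03
ee_pos: [626.2, 275.6, 32.2]
ee_rot: [-0.002, -0.005, 1.0, -0.001]
wrist_force: [-0.0, 0.0, -0.1]
grip_width: 0.674
grasp_force: 64.2
```

```bash
python3 - <<'E'
from h import *
w=imaging.camera_model("wrist"); im=imaging.capture("wrist")
s=manip.sense()
z=s['ee_pos'][2]+10
for t in(12,20): blue(w,im,z,t,s['ee_pos'][:2],45)
m=(im.max(2)<60).astype(np.uint8); col=np.nonzero(m[60:,318])[0]; print("first dark row",col[0]+60,plane(w,[(318,col[0]+60)],8))
for v in (140,150,155):
    u=np.nonzero(m[v,180:480])[0]+180
    if len(u): print(v,u[0],u[-1],np.round(plane(w,[(u[0],v),(u[-1],v)],8),1).tolist())
go(630.3,275.8,9,90.6)
E
```

```text
z 43.613679239075054 n 8366 rect [625.  276.2] [61.4 59.3] 0.6 circ [625.  275.9] 41.4 mean [624.1 275.8] ext [594. 246.] [656. 306.]
z 43.613679239075054 n 5197 rect [624.3 275.4] [53.9 50.7] 0.6 circ [622.8 274. ] 34.9 mean [624.9 276.3] ext [597. 250.] [651. 301.]
first dark row 136 [[567.72651218 273.8799326 ]]
140 252 394 [[570.4, 234.8], [569.5, 318.9]]
150 252 394 [[576.2, 234.5], [575.4, 319.4]]
155 253 393 [[579.2, 234.9], [578.3, 319.0]]
t 26.08 pos [627.6 275.7  33.6] head 90.6 tilt [-0.001 -0.001] turn z units -0.00 shift units [-0.11  0.01  0.98] grip 0.678 64.2 F [ 0.5  0.3 -0.4]
```

carry_out(series=[-0.24,0.02,0.3,0,0,0,0,0,0.35,0,0,0,0,0,0.2,0,0,0,0,0,0.08,0,0,0,0,0,0.04,0,0,0,0,0,0,0,0,0])

```text
clock: 26.58
ee_pos: [634.1, 276.1, 10.0]
ee_rot: [-0.0, -0.005, 1.0, -0.0]
wrist_force: [-1.7, -2.2, 3.2]
grip_width: 0.671
grasp_force: 64.6
```

```bash
python3 - <<'E'
from h import *
go(630.3,275.8,9,90.6)
E
```

```text
t 26.58 pos [634.1 276.1  10. ] head 90.6 tilt [-0.001 -0.001] turn z units -0.01 shift units [ 0.15 -0.01  0.04] grip 0.671 64.6 F [-1.7 -2.2  3.2]
```

Contact at the expected height. I'll release, lift clear and look at everything from the middle.

carry_out(series=[0,0,0.03,0,0,0,0,0,0,0,0,0])

```text
clock: 26.75
ee_pos: [634.1, 276.1, 10.0]
ee_rot: [-0.0, -0.005, 1.0, -0.0]
wrist_force: [-2.5, -3.0, 7.2]
grip_width: 0.678
grasp_force: 65.0
```

carry_out(series=[0,0,0,0,0,0,0,0,0,0,0,0,0,0,0,0,0,0,0,0,0,0,0,0,0,0,-0.5,0,0,0,0,0,-0.5,0,0,0,0,0,-1,0,0,0,0,0,-1,0,0,0,0,-0.5,-1,0,0,0,0,-1,-1,0,0,0,0,-1,-1,0,0,0,0,-1,-1,0,0,0,0,-1,0,0,0,0,0,-1,0,0,0,0,0,-1,0,0,0,0,0,-1,0,0,0,0,0,-1,0,0,0,0,0,-1,0,0,0,0,0,-1,0,0,0,0], jaw=0.9)

```text
clock: 28.33
ee_pos: [637.2, 13.2, 185.9]
ee_rot: [0.001, -0.005, 1.0, -0.0]
wrist_force: [0.4, 0.6, 0.3]
grip_width: 0.898
grasp_force: 0.0
```

carry_out(series=[0,-1,0,0,0,0,0,-1,0,0,0,0,0,-1,0,0,0,0,0,0,0,0,0,0,0,0,0,0,0,0,0,0,0,0,0,0])

```text
clock: 28.83
ee_pos: [637.8, -60.4, 185.0]
ee_rot: [0.001, -0.005, 1.0, 0.0]
wrist_force: [0.1, -0.6, 0.4]
grip_width: 0.9
grasp_force: 0.0
```

```bash
python3 - <<'E'
from h import *
w=imaging.camera_model("wrist"); im=imaging.capture("wrist"); top=imaging.capture("top"); tm=imaging.camera_model("top")
pl=dict(sm=(460.5,217.3,18,30),me=(462.5,-74,18,35),la=(624.3,147.2,20,40),sq=(630.5,276,20,50),sl=(624.5,-280,18,50))
cr=[]
for k,(x,y,z,r) in pl.items():
    print(k)
    for m,i in((w,im),(tm,top)):
        u,v=project(m,[[x,y,10]])[0].astype(int)
        print(u,v,end=" ")
        try: blue(m,i,z,12,(x,y),r)
        except Exception as e: print("none")
        u=np.clip(u,38,601);v=np.clip(v,38,361)
        cr.append(cv2.resize(i[v-38:v+38,u-38:u+38],(155,155),interpolation=2))
v=np.vstack([np.hstack(cr[0::2]),np.hstack(cr[1::2])])
cv2.imwrite("pics/fin.png",v[:,:,::-1])
print(manip.sense()['ee_pos'])
E
```

```text
sm
580 21 z 18 n 558 rect [461.3 219.4] [27.9 26.7] 10.5 circ [461.5 219.4] 14.3 mean [461.4 219.3] ext [447. 205.] [475. 233.]
200 223 z 18 n 607 rect [460.7 217.4] [58.6 55.9] 10.8 circ [460.6 217.5] 29.9 mean [460.5 217.3] ext [431. 188.] [490. 247.]
me
308 11 none
335 240 z 18 n 881 rect [462.2 -73.9] [67.1 69. ] 7.5 circ [462.5 -74. ] 35.0 mean [462.3 -74.1] ext [ 428. -109.] [497. -39.]
la
496 170 z 20 n 1455 rect [627.2 147.8] [49.9 50.1] 50.6 circ [627.3 148. ] 25.4 mean [627.  147.9] ext [602. 123.] [652. 173.]
245 155 z 20 n 981 rect [624.7 147.2] [76.6 78. ] 7.4 circ [624.2 147.2] 39.9 mean [624.1 147.1] ext [585. 107.] [664. 187.]
sq
595 177 z 20 n 1044 rect [635.3 274.7] [49.3 58.1] 0.4 circ [635.3 275.9] 32.3 mean [635.5 277.4] ext [611. 246.] [660. 304.]
189 145 z 20 n 188 rect [615.3 238.8] [18.5 69.3] 66.5 circ [618. 245.] 34.7 mean [616.1 239.6] ext [586. 226.] [650. 258.]
sl
133 167 z 18 n 967 rect [ 624.1 -276. ] [31.5 75.6] 80.2 circ [ 624.3 -273.7] 39.3 mean [ 622.4 -278. ] ext [ 586. -295.] [ 663. -254.]
437 179 z 18 n 70 rect [ 622.6 -271.5] [77.5 24. ] 3.9 circ [ 623.  -275.5] 38.9 mean [ 599.4 -273.5] ext [ 584. -286.] [ 662. -261.]
[637.68824806 -59.63167921 184.42298121]h.py:31: RuntimeWarning: Mean of empty slice.
  print("z",z,"n",k.sum(),"rect",np.round(c,1),np.round(s,1),round(a,1),"circ",np.round(cc,1),round(r,1),"mean",np.round(P.mean(0),1),"ext",np.round(P.min(0)),np.round(P.max(0)))
  ret = um.true_divide(
```

View pics/fin.png

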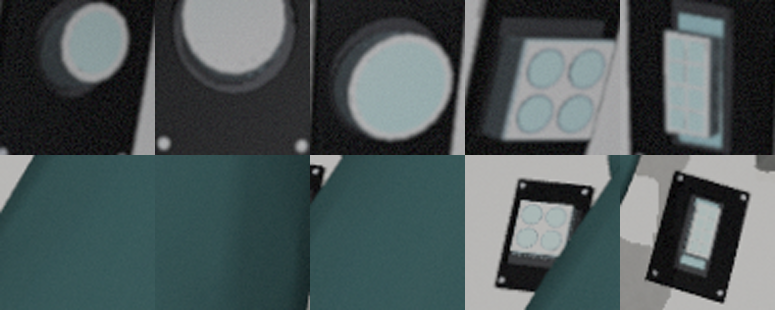

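carry_out(series=[0.52,0.95,0,0,0,0,0.52,0.95,0,0,0,0,0.52,0.95,0,0,0,0,0.52,0.95,0,0,0,0,0.52,0.95,0,0,0,0,0.52,0.95,0,0,0,0,0.52,0.95,0,0,0,0,0.52,0.95,0,0,0,0,0.52,0.95,0,0,0,0,0.52,0.95,0,0,0,0,0.52,0.95,0,0,0,0,0.52,0.95,0,0,0,0,0.52,0.95,0,0,0,0,0.52,0.95,0,0,0,0,0.52,0.95,0,0,0,0,0.52,0.95,0,0,0,0,0.52,0.95,0,0,0,0,0.52,0.95,0,0,0,0,0.52,0.95,0,0,0,0,0.52,0.95,0,0,0,0])

```text
clock: 30.6
ee_pos: [371.0, 413.6, 184.1]
ee_rot: [0.0, -0.006, 1.0, 0.0]
wrist_force: [0.8, -0.3, -0.3]
grip_width: 0.9
grasp_force: 0.0
```

carry_out(series=[0.52,0.95,0,0,0,0,0.52,0.95,0,0,0,0,0.52,0.95,0,0,0,0,0.52,0.95,0,0,0,0,0.52,0.95,0,0,0,0,0.52,0.95,0,0,0,0,0,0,0,0,0,0,0,0,0,0,0,0])

```text
clock: 31.27
ee_pos: [291.4, 554.9, 183.7]
ee_rot: [-0.0, -0.007, 1.0, -0.0]
wrist_force: [0.1, -0.2, -0.1]
grip_width: 0.899
grasp_force: 0.0
```

```bash
python3 - <<'E'
from h import *
print(manip.sense()['ee_pos'])
pl=dict(sm=(460.5,217.3,18,0.5),me=(462.5,-74,18,-.6),la=(624.3,147.2,20,5),sq=(630.5,276,20,.6),sl=(624.5,-280,18,-10))
rows=[]
for n in("top","scene"):
    i=imaging.capture(n); m=imaging.camera_model(n); cr=[]
    g=i.max(2)
    for k,(x,y,z,a) in pl.items():
        a=np.radians(a); R=np.array([[np.cos(a),-np.sin(a)],[np.sin(a),np.cos(a)]])
        # re-measure the plate from its outline, then the vessel (bright, inside)
        u,v=project(m,[[x,y,14]])[0].astype(int)
        cr.append(cv2.resize(i[v-38:v+38,u-38:u+38],(155,155),interpolation=2))
        vv,uu=np.mgrid[0:400,0:640]; P=plane(m,np.c_[uu.ravel(),vv.ravel()],8)
        L=((P-[x,y])@R); ins=((abs(L[:,0])<50)&(abs(L[:,1])<38)).reshape(400,640)
        c=max(cv2.findContours(((g>80)&ins).astype(np.uint8),0,1)[0],key=cv2.contourArea)
        for c2 in cv2.findContours((g<60).astype(np.uint8),0,1)[0]:
            if cv2.contourArea(c2)>500 and cv2.pointPolygonTest(c2,(float(u),float(v)),False)>=0: q=rect(m,c2,8)
        V=rect(m,c,z); print(n,k,"plate",*q,"vessel",*V,"diff",np.round(V[0]-q[0],1))
    rows.append(np.hstack(cr))
cv2.imwrite("pics/fin2.png",np.vstack(rows)[:,:,::-1])
E
```

```text
[291.36940432 554.92631847 183.74825487]
top sm plate [460.3 217.1] [ 88.1 126.7] 0.5 vessel [461.4 218.5] [36.1 36.9] 144.4 diff [1.1 1.4]
top me plate [462.1 -74.6] [ 84.4 127.7] 179.3 vessel [463.1 -73.8] [48.1 48.3] 7.3 diff [1.  0.8]
top la plate [623.1 147.3] [ 86.6 128.6] 5.2 vessel [626.9 146.5] [57.4 58.6] 9.6 diff [ 3.8 -0.8]
top sq plate [629.4 275.8] [ 87.3 128.8] 0.6 vessel [633.8 276.6] [60.1 60.4] 90.5 diff [4.4 0.8]
top sl plate [ 623.4 -280.5] [ 86.6 129.4] 169.7 vessel [ 622.7 -280.6] [27.9 75.4] 170.2 diff [-0.7 -0.1]
scene sm plate [463.9 216.8] [ 85.8 131. ] 0.4 vessel [463.  217.2] [37.4 37.4] 179.2 diff [-0.9  0.4]
scene me plate [465.2 -74.8] [ 84.4 128.9] 179.2 vessel [462.8 -74.8] [48.3 51.8] 0.7 diff [-2.4  0. ]
scene la plate [626.5 146.4] [ 86.2 130.7] 4.8 vessel [627.5 145.8] [59.7 59.9] 71.8 diff [ 1.  -0.6]
scene sq plate [632.9 275.3] [ 87.  130.8] 0.7 vessel [639.4 275.7] [60.6 65.6] 0.1 diff [6.5 0.4]
scene sl plate [ 625.1 -281.1] [ 88.7 131.3] 169.7 vessel [ 625.4 -281.9] [30.  61.9] 165.3 diff [ 0.3 -0.8]
```

View pics/fin2.png

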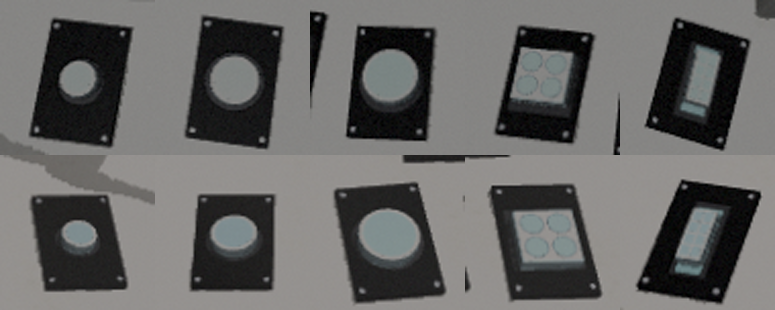

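All five vessels sit inside their own recesses. The largest offset is about 4 mm (square dish), and the release heights match the recess floors. Handing in.

```bash
python3 -c "
from cell import manip
print(manip.sign_off())"
```

```text
the job is handed in; nothing more can be done
None
```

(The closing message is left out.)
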